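Put the canister back in its place in the row

TASK

One canister of the graded set has been left standing on the cutting board. Put it back in its place in the row on the rack's lower tier, so that the five stand upright in order of height, the shortest at the fixed end: slide the canisters apart to open a gap for it, without taking any out of the row, set it down in the gap, then push the sliding end stop up again so that all five stand close together. Do not tip over a canister or shift the shakers on the tier above.

Things in the scene. Friction and masses are not known exactly. Their poses are not given: they have to be found in the camera images.
- row_mid (a point): middle of the row's floor in the two-tier wooden rack, on the floor's top, 18 mm above the worktop. Rack fixed, its place and yaw vary; axes: z up, +y along the row towards its fixed end, +x to the back. Canisters stand at x 0 between a steel front rail (6 mm thick, centre x -32 mm, its top 18 mm above the floor) and the back panel (face at x +29 mm), so with 4 mm of play each way.
- fixed_end (a point): foot of the inner face of the end cheek that the row starts from (the row's +y end), at floor level on the row's middle line, 144 mm from row_mid; the cheek rises 45 mm above the floor. The shortest canister stands against it. The opposite cheek is 288 mm away and 30 mm high.
- tier_edge (a point): middle of the lower front edge of the rack's upper tier, which overhangs the back of the row: 19 mm behind the row's middle line, 172 mm above the row's floor, 14 mm thick, 312 mm long; shakers stand on it. It leaves no room for an upright gripper over the row: the tool must lean about 30 to 40 degrees, fingers pointing down and to the back (+x), closing along the row on a canister's grip.
- row_stop (a joint): position (m) of the sliding end stop that holds the row at its -y end. The value grows as the stop slides to the rack's -y, away from the fixed end. 0: its plate is 200 mm from the fixed end cheek (exactly four canisters); 0.050: exactly five; 0.074: fully open. It stays where it is left; friction about 2.5 N. Plate 10 mm thick, 72 mm above the floor.
- stop_post (a point): point to grasp on the stop's upright thumb post in front of the rail: post 16 mm across, running from 22 mm below to 22 mm above this point; it lies 60 mm in front of the row's middle line and 66 mm above the worktop, in line with the middle of the stop's plate thickness.
- jar_1_mid (a point): centre, half-way up, of the shortest of the five canisters (86 mm tall with its grip): a white glazed canister, 50 mm across, with a domed turned-wood lid that rises into a slim upright wooden grip 16 mm across and 34 mm tall; z up; foot 43 mm below this point, top as much above. Starts in the row.
- jar_2_mid (a point): centre, half-way up, of the second shortest of the five canisters (98 mm tall with its grip): a white glazed canister, 50 mm across, with a domed turned-wood lid that rises into a slim upright wooden grip 16 mm across and 34 mm tall; z up; foot 49 mm below this point, top as much above. Starts in the row.
- jar_3_mid (a point): centre, half-way up, of the middle one of the five canisters (110 mm tall with its grip): a white glazed canister, 50 mm across, with a domed turned-wood lid that rises into a slim upright wooden grip 16 mm across and 34 mm tall; z up; foot 55 mm below this point, top as much above. At the start one of the second tallest and the middle one stands alone on the cutting board, the other in the row.
- jar_4_mid (a point): centre, half-way up, of the second tallest of the five canisters (122 mm tall with its grip): a white glazed canister, 50 mm across, with a domed turned-wood lid that rises into a slim upright wooden grip 16 mm across and 34 mm tall; z up; foot 61 mm below this point, top as much above. At the start one of the second tallest and the middle one stands alone on the cutting board, the other in the row.
- jar_5_mid (a point): centre, half-way up, of the tallest of the five canisters (134 mm tall with its grip): a white glazed canister, 50 mm across, with a domed turned-wood lid that rises into a slim upright wooden grip 16 mm across and 34 mm tall; z up; foot 67 mm below this point, top as much above. Starts in the row.
- shaker_salt: steel and glass shaker, 44 mm across, 89 mm tall, standing loose on the rack's upper tier; origin at the centre of its foot
- shaker_pepper: a second shaker of the same size beside it on the upper tier; origin at the centre of its foot
- cutting_board: beech paddle board lying on the worktop left of the rack, 18 mm thick; the canister that is out stands on it, so its foot is 18 mm above the worktop; origin under the board, where the square blade and the handle meet roughly

How it is judged:
On the way, in this order (a step that is already met when the one before it is completed fails the run):
1. the row has been opened at the missing canister's place: a gap wider than a canister (centres of the two neighbours more than 101.5 mm apart), with the other four still standing in the rack (((horizontal distance between jar_3_mid and row_mid above 0.19 m and horizontal distance between jar_2_mid and jar_4_mid above 0.1015 m and (height (world z) of jar_1_mid between 0.057 and 0.065 m and angle between jar_1_mid's own z axis and vertical below 0.1 rad and x of jar_1_mid in the frame of row_mid between -0.01 and 0.01 m) and (height (world z) of jar_2_mid between 0.063 and 0.071 m and angle between jar_2_mid's own z axis and vertical below 0.1 rad and x of jar_2_mid in the frame of row_mid between -0.01 and 0.01 m) and (height (world z) of jar_4_mid between 0.075 and 0.083 m and angle between jar_4_mid's own z axis and vertical below 0.1 rad and x of jar_4_mid in the frame of row_mid between -0.01 and 0.01 m) and (height (world z) of jar_5_mid between 0.081 and 0.089 m and angle between jar_5_mid's own z axis and vertical below 0.1 rad and x of jar_5_mid in the frame of row_mid between -0.01 and 0.01 m)) or (horizontal distance between jar_4_mid and row_mid above 0.19 m and horizontal distance between jar_3_mid and jar_5_mid above 0.1015 m and (height (world z) of jar_1_mid between 0.057 and 0.065 m and angle between jar_1_mid's own z axis and vertical below 0.1 rad and x of jar_1_mid in the frame of row_mid between -0.01 and 0.01 m) and (height (world z) of jar_2_mid between 0.063 and 0.071 m and angle between jar_2_mid's own z axis and vertical below 0.1 rad and x of jar_2_mid in the frame of row_mid between -0.01 and 0.01 m) and (height (world z) of jar_3_mid between 0.069 and 0.077 m and angle between jar_3_mid's own z axis and vertical below 0.1 rad and x of jar_3_mid in the frame of row_mid between -0.01 and 0.01 m) and (height (world z) of jar_5_mid between 0.081 and 0.089 m and angle between jar_5_mid's own z axis and vertical below 0.1 rad and x of jar_5_mid in the frame of row_mid between -0.01 and 0.01 m)))), for 0.2 s.
2. the fifth canister stands in the gap, upright on the rack's floor, with all five in order of height and the robot's fingers off it (height (world z) of jar_1_mid between 0.057 and 0.065 m and angle between each of jar_1_mid, jar_2_mid, jar_3_mid, jar_4_mid, jar_5_mid's own z axis and vertical below 0.1 rad and x of jar_1_mid in the frame of row_mid between -0.01 and 0.01 m and height (world z) of jar_2_mid between 0.063 and 0.071 m and x of jar_2_mid in the frame of row_mid between -0.01 and 0.01 m and height (world z) of jar_3_mid between 0.069 and 0.077 m and x of jar_3_mid in the frame of row_mid between -0.01 and 0.01 m and height (world z) of jar_4_mid between 0.075 and 0.083 m and x of jar_4_mid in the frame of row_mid between -0.01 and 0.01 m and height (world z) of jar_5_mid between 0.081 and 0.089 m and x of jar_5_mid in the frame of row_mid between -0.01 and 0.01 m and horizontal distance between jar_2_mid and jar_3_mid below 0.09 m and horizontal distance between jar_3_mid and jar_4_mid below 0.09 m and horizontal distance between jar_4_mid and jar_5_mid below 0.09 m and contact force between the fingers and anything else below 0.1 N), for 0.2 s.
At the end, for the whole second after the job is handed in: All five canisters stand at rest and upright (0.1 rad) on the rack's floor, in order of height, the shortest within 7 mm of the fixed end cheek, each less than 4.5 mm from the next, and the end stop is pushed up to below 58 mm, within 8 mm of five canisters' length (height (world z) of jar_1_mid between 0.057 and 0.065 m and angle between each of jar_1_mid, jar_2_mid, jar_3_mid, jar_4_mid, jar_5_mid's own z axis and vertical below 0.1 rad and x of jar_1_mid in the frame of row_mid between -0.01 and 0.01 m and height (world z) of jar_2_mid between 0.063 and 0.071 m and x of jar_2_mid in the frame of row_mid between -0.01 and 0.01 m and height (world z) of jar_3_mid between 0.069 and 0.077 m and x of jar_3_mid in the frame of row_mid between -0.01 and 0.01 m and height (world z) of jar_4_mid between 0.075 and 0.083 m and x of jar_4_mid in the frame of row_mid between -0.01 and 0.01 m and height (world z) of jar_5_mid between 0.081 and 0.089 m and x of jar_5_mid in the frame of row_mid between -0.01 and 0.01 m and horizontal distance between jar_1_mid and jar_2_mid below 0.0545 m and horizontal distance between jar_2_mid and jar_3_mid below 0.0545 m and horizontal distance between jar_3_mid and jar_4_mid below 0.0545 m and horizontal distance between jar_4_mid and jar_5_mid below 0.0545 m and y of jar_1_mid in the frame of row_mid above 0.112 m and value of joint row_stop below 0.058 m); the robot touches nothing.
It fails at once if a canister tips over (more than 0.6 rad) (angle between any of jar_1_mid, jar_2_mid, jar_3_mid, jar_4_mid, jar_5_mid's own z axis and vertical above 0.6 rad).
It fails at once if a canister that belongs in the row is lifted out of it (height (world z) of jar_1_mid above 0.081 m or height (world z) of jar_2_mid above 0.087 m or height (world z) of jar_5_mid above 0.105 m or (height (world z) of jar_3_mid above 0.093 m and horizontal distance between jar_4_mid and row_mid above 0.19 m) or (height (world z) of jar_4_mid above 0.099 m and horizontal distance between jar_3_mid and row_mid above 0.19 m)).
It fails at once if a shaker on the upper tier is shifted by more than 20 mm (distance of any of shaker_salt, shaker_pepper from where it was at the start of the episode above 0.02 m).
It also fails if it takes over 67 s, if anything falls off the work surface, if the arm or the gripper's body presses on something with over 40 N, if the wrist force passes 120 N, or if a joint passes its speed limit or range.

ROBOT

A 6-joint arm with a two-finger parallel gripper is mounted at the origin on a cart in front of the work surface, level with it; the furniture and walls round the work are solid. World frame = base frame: x ahead of the robot, y to its left, z up, the work surface at z = 0. Lengths are in m, angles in rad, forces in N, time in s.
With the tool pointing down it reaches from about 0.3 to 0.875 m from the base axis. Payload 6.4 kg.
Tool frame: the origin (TCP) lies midway between the tips of the shut fingers; the grasp point (between the pads) lies 19 mm behind it; z points along the fingers, y is the line along which they close (so a half turn about z gives the same grasp; the last joint's range is limited). The gripper opens to 85 mm and grips with 20 to 120 N. Pads are 22 mm wide; open, the fingers measure 114 mm over their backs; the gripper's body (76 mm by 85 mm) begins 54 mm behind the grasp point. The pads swing forward as they close: fully open they stand 13 mm farther back than shut.
Start: joints at [0.995, 0.181, 1.607, -0, 1.354, -0.206], TCP at [0.208, 0.536, 0.231] pointing down, gripper open.
Joint ranges: [-2.99, 2.99], [-0.89, 2.07], [0.3, 2.58], [-1.14, 4.28], [0, 2.63], [-3.12, 3.12]. Speed limits (rad/s): [2.57, 2.57, 3.01, 3.14, 3.14, 3.14].

INTERFACE

Orientations are given as a unit quaternion [w, x, y, z].
In Python, from bench import ctrl gives the robot as it stands. The module is installed in compiled form; this text tells all that it offers.
- The arm moves only by the tool move_arm, never from a script. Its argument "plan" is one flat list of numbers, 6 for each row, row after row: the shift along the world's x, y, z in units of 50 mm (1.0 is 50 mm), then the turn, a rotation vector about the world's x, y, z in rad. A call has 1 to 10 rows; each row is the pose to reach, as a shift and turn from the pose commanded when the call began; what a row does not reach only later rows make up. A row lasts 1/8 s, in which the tool goes at most 62.5 mm and 10.7 degrees, less where a joint would pass 70% of its speed; a pose out of reach is approached as far as the arm can. A call with a gripper value outside its range is refused whole. "grip" is the finger opening in mm, from 0 to 85.4, set as the call begins (left out, the last holds). The fingers move at their own pace and stop on an object; the grip force is fixed at half the most. Time passes only in rows, so rows that repeat a pose let the fingers close. It gives the time, the measured TCP pose, the force, the opening and the grip force at its end, in the units of the state.
- ctrl.get_obs(): the state, without advancing time (a new reading comes with each control period).
- ctrl.camera(name): name is "scene" or "side" or "wrist"; returns a dict with "pixels" (480x640x3 uint8, red, green, blue), "fx", "fy", "cx", "cy" (pixels), "origin" and "attitude" of the camera in the world. Camera axes: x right, y down, z forward; pixel columns grow to the right and rows downward; lengths in m; the calibration is good to about 2 mm. A picture is of the moment at which its call begins. There is no depth.
- ctrl.hand_in(): hands the job in; it is judged then, once.
The state is a dict: "time_s": time; "q": joint angles; "dq": joint speeds; "joint_efforts": joint torques, N m; "eef_pos": TCP position; "eef_rot": TCP orientation; "wrist_force": force on the tool from outside, world axes, zero at the start; "torque": the same for the moment, N m; "opening": opening from 0.0 (shut) to 1.0 (fully open); "grasp_force": force on a finger pad.
Only numpy, scipy, OpenCV 4.12 (cv2) and the standard library are available. Lean on these libraries where they do the work, as an engineer would, in place of code of your own. Each camera call takes 0.05 s, during which the arm holds its last target. There are 200 camera calls.

## Working session

There is one attempt and no reset: what is moved stays moved. The work goes in short steps, Python scripts to look and compute and a tool call to move; the robot and the scene stay as the last step left them, time stands still between calls to the robot, and variables do not carry over. Pictures are saved under pics/ and viewed, at most 10 in all, crops included, and the job is handed in when it is done.

Besides the shell and the picture viewer there is one more tool, called after ">>>" in YAML: its name, and indented under it one key for each argument. move_arm: Moves the arm, as the interface text tells. Its arguments: {"type":"object","properties":{"plan":{"type":"array"},"grip":{"type":"number"}},"required":["plan"]}

```bash
mkdir -p pics; cat > h.py <<'E'
from bench import ctrl
import numpy as np, cv2
from scipy.spatial.transform import Rotation as R
def cam(n):
    c=ctrl.camera(n); return c
def Rm(c):
    a=np.array(c["attitude"],float)
    return a if a.shape==(3,3) else R.from_quat(a[[1,2,3,0]]).as_matrix()
def ray(c,u,v):
    d=Rm(c)@np.array([(u-c["cx"])/c["fx"],(v-c["cy"])/c["fy"],1]); return np.array(c["origin"]),d
def onz(c,u,v,z):
    o,d=ray(c,u,v); return o+d*(z-o[2])/d[2]
def proj(c,p):
    q=Rm(c).T@(np.array(p)-np.array(c["origin"])); return np.array([c["fx"]*q[0]/q[2]+c["cx"],c["fy"]*q[1]/q[2]+c["cy"]])
def save(c,n): cv2.imwrite("pics/"+n,c["pixels"][:,:,::-1])
E
python3 - <<'E'
from h import *
for n in("scene","side"):
    c=cam(n); save(c,n+"0.png"); print(n,c["origin"],c["attitude"],c["fx"],c["cx"],c["cy"])
    np.save(n+"0.npy",c,allow_pickle=True)
print(ctrl.get_obs())
E
```

```text
scene [ 0.08015766 -0.60209157  1.10449174] [-0.31558768  0.89082713 -0.30468278  0.11832098] 588.8698793617086 322.49456952343303 251.47104465828096
side [ 0.53180976 -0.6521273   0.69185483] [-0.42466589  0.90510657 -0.01382693  0.01580518] 461.4685434375898 318.0924730742765 239.16319602595757
{'time_s': 0.1, 'q': array([ 9.94730010e-01,  1.81456823e-01,  1.60788694e+00,  4.01322598e-06,
        1.35382420e+00, -2.06315482e-01]), 'dq': array([-0.00024246, -0.00071051, -0.00330766, -0.00029317,  0.0007684 ,
       -0.00014124]), 'joint_efforts': array([ 8.62503894e-04, -4.45876622e+01, -3.52240419e+01, -1.86246789e-04,
        4.22053490e-03, -3.40857275e-05]), 'eef_pos': array([0.20751218, 0.53572192, 0.23049002]), 'eef_rot': array([-3.02136766e-04,  1.83824444e-01,  9.82958775e-01, -7.27407194e-04]), 'wrist_force': array([-0.18590619, -1.31174008,  0.4244563 ]), 'torque': array([ 0.01400604, -0.00679593,  0.00286104]), 'grasp_force': 0.0, 'opening': 0.9962007539192536}
```

View pics/scene0.png

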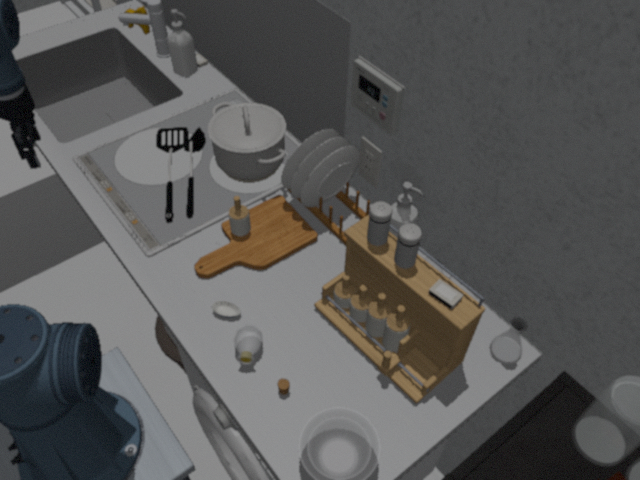

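View pics/side0.png

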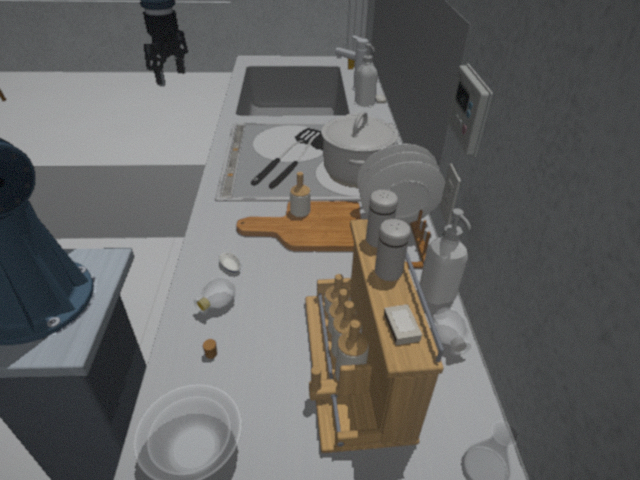

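The scene view shows the rack at about (400,310) with four canisters, the loose one on the board at (240,220), and the stop post at about (387,365). I'll zoom in for accurate pixels.

```bash
python3 - <<'E'
import cv2
a=cv2.imread("pics/scene0.png")[265:405,305:495]; b=cv2.imread("pics/side0.png")[255:455,290:450]
a=cv2.convertScaleAbs(cv2.resize(a,None,fx=4,fy=4,interpolation=3),alpha=1.5)
cv2.imwrite("pics/za.png",a)
b=cv2.convertScaleAbs(cv2.resize(b,None,fx=3,fy=3,interpolation=3),alpha=1.5)
cv2.imwrite("pics/zb.png",b)
E
```

```text
(no output)
```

View pics/za.png

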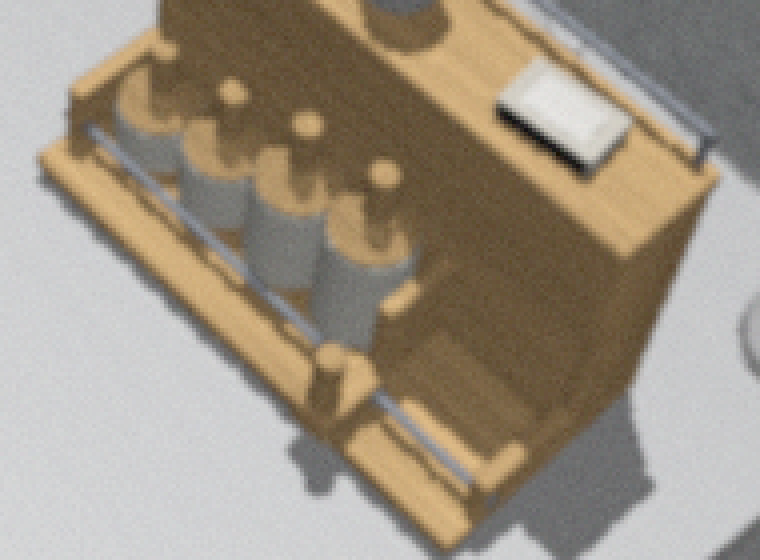

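View pics/zb.png

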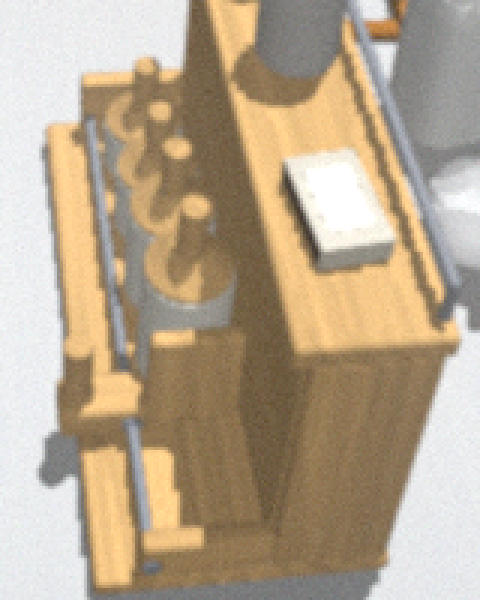

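The crops give the grip tops (scene crop: (165,45), (232,92), (308,125), (384,173); side crop: (147,66), (160,110), (177,149), (195,204)) and the post top at (331,357) and (78,350). The stop is almost closed on the four jars. Next I triangulate.

```bash
cat >> h.py <<'E'
def tri(vs):
    A=np.zeros((3,3));b=np.zeros(3)
    for c,u,v in vs:
        o,d=ray(c,u,v); d=d/np.linalg.norm(d); P=np.eye(3)-np.outer(d,d); A+=P;b+=P@o
    x=np.linalg.solve(A,b); return x,[np.round(proj(c,x)-[u,v],1) for c,u,v in vs]
E
python3 - <<'E'
from h import *
S=np.load("scene0.npy",allow_pickle=True).item();T=np.load("side0.npy",allow_pickle=True).item()
a=[(165,45),(232,92),(308,125),(384,173),(331,352)];b=[(147,64),(160,107),(177,148),(195,202),(77,347)]
A=[(305+(u-1.5)/4,265+(v-1.5)/4) for u,v in a];B=[(290+(u-1)/3,255+(v-1)/3) for u,v in b]
P=[]
for i in range(5):
    x,e=tri([(S,*A[i]),(T,*B[i])]);P.append(x);print(i,x.round(4),e)
# known heights
for z3 in (.128,.140):
  Z=[.104,.116,z3,.152,.088]
  for i in range(5): print(z3,i,onz(S,*A[i],Z[i])[:2].round(4),onz(T,*B[i],Z[i])[:2].round(4))
# board edges, tier front edges
print("tier front end(-y) top scene",onz(S,305+626/4,265+255/4,.204),onz(T,290+298/3,255+350/3,.204))
x,e=tri([(S,239,200),(T,299,176)]);print("out",x,e)
for z in(.146,.158): print(onz(S,238,199,z),onz(T,299.5,176,z))
E
python3 - <<'E'
import cv2
a=cv2.imread("pics/scene0.png")[185:245,205:275]; b=cv2.imread("pics/side0.png")[160:230,265:335]
r=lambda x:cv2.resize(cv2.convertScaleAbs(x,alpha=1.4),(400,400),interpolation=3)
import numpy as np
a=cv2.imread("pics/scene0.png")[180:250,205:275]
cv2.imwrite("pics/zc.png",np.hstack([r(a),r(b)]))
E
```

```text
0 [ 0.6023 -0.0483  0.1009] [array([ 0. , -0.3]), array([-0.2,  0.3])]
1 [ 0.6047 -0.0993  0.1146] [array([ 0.2, -1. ]), array([-0.7,  0.9])]
2 [ 0.6092 -0.15    0.1366] [array([ 0.1, -0.5]), array([-0.4,  0.5])]
3 [ 0.6127 -0.1998  0.1505] [array([ 0.1, -0.9]), array([-0.6,  0.9])]
4 [ 0.5542 -0.2358  0.0846] [array([0. , 0.4]), array([ 0.2, -0.4])]
0.128 0 [ 0.6001 -0.0505] [ 0.6024 -0.0507]
0.128 1 [ 0.6021 -0.1017] [ 0.6059 -0.0984]
0.128 2 [ 0.613  -0.1468] [ 0.6111 -0.141 ]
0.128 3 [ 0.6103 -0.2018] [ 0.6136 -0.1993]
0.128 4 [ 0.5531 -0.2364] [ 0.5537 -0.2388]
0.14 0 [ 0.6001 -0.0505] [ 0.6024 -0.0507]
0.14 1 [ 0.6021 -0.1017] [ 0.6059 -0.0984]
0.14 2 [ 0.6064 -0.1524] [ 0.6094 -0.1519]
0.14 3 [ 0.6103 -0.2018] [ 0.6136 -0.1993]
0.14 4 [ 0.5531 -0.2364] [ 0.5537 -0.2388]
tier front end(-y) top scene [ 0.63766634 -0.32331235  0.204     ] [ 0.64067978 -0.32260921  0.204     ]
out [0.5324027  0.25665094 0.12549836] [array([ 0., -0.]), array([-0.,  0.])]
[0.5227843  0.24260723 0.146     ] [0.53353521 0.22384953 0.146     ]
[0.51724276 0.23203188 0.158     ] [0.53349728 0.20459218 0.158     ]
```

View pics/zc.png

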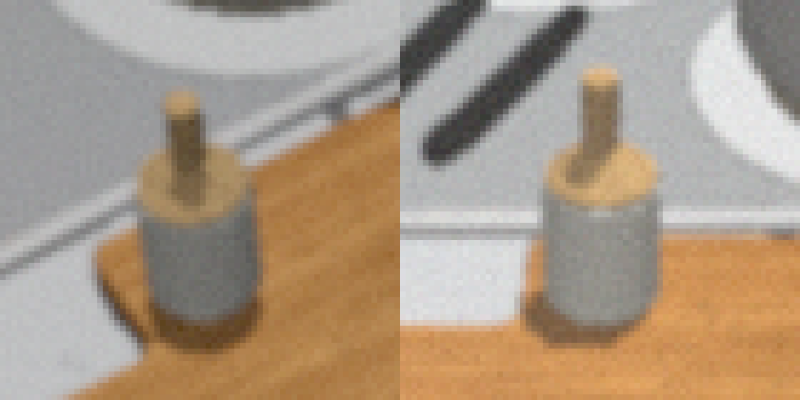

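The loose canister is jar 3: the third one in the row has its top at z≈0.14, which makes it jar 4. The zoom shows the loose jar's top at scene (236.8,197.6) and side (300,173.3). Next: its position and the first move.

```bash
cat >> h.py <<'E'
YAW=.071; LEAN=np.radians(35)
EX=np.array([np.cos(YAW),np.sin(YAW),0]);EY=np.array([-np.sin(YAW),np.cos(YAW),0])
RM=np.array([.6095,-.169,.018])
def rk(x,y,z): return RM+EX*x+EY*y+np.array([0,0,z])
def rel(p): d=np.array(p)-RM; return np.array([d@EX,d@EY,d[2]]).round(4)
TZ=np.sin(LEAN)*EX-np.cos(LEAN)*np.array([0,0,1]); RT=np.c_[np.cross(EY,TZ),EY,TZ]
def go(g):
    "shift (50mm units) and turn to put grasp point at g"
    s=ctrl.get_obs(); q=s["eef_rot"]; r0=R.from_quat(np.array(q)[[1,2,3,0]])
    t=np.array(g)+.019*TZ
    return ((t-s["eef_pos"])/.05).round(2),(R.from_matrix(RT)*r0.inv()).as_rotvec().round(3)
E
python3 - <<'E'
from h import *
S=np.load("scene0.npy",allow_pickle=True).item();T=np.load("side0.npy",allow_pickle=True).item()
print(tri([(S,236.8,197.6),(T,300,173.3)]),onz(S,236.8,197.6,.128),onz(T,300,173.3,.128))
for p in [(.6012,-.0506,.1),(.604,-.100,.1),(.608,-.152,.1),(.612,-.2005,.1),(.5537,-.2372,.1)]: print(rel(p))
print(go((.5537,-.2372,.072)),go((.5537,-.2372,.16)))
E
```

```text
(array([0.53406425, 0.26812088, 0.12461735]), [array([ 0.1, -0.5]), array([-0.3,  0.4])]) [0.53135476 0.26393715 0.128     ] [0.53483194 0.26438958 0.128     ]
[1.000e-04 1.187e-01 8.200e-02]
[-0.0006  0.0692  0.082 ]
[-0.0003  0.0171  0.082 ]
[ 0.0003 -0.0316  0.082 ]
[-0.0605 -0.0641  0.082 ]
(array([  7.14, -15.44,  -3.48]), array([-0.09 , -0.609,  0.427])) (array([  7.14, -15.44,  -1.72]), array([-0.09 , -0.609,  0.427]))
```

>>> move_arm:
  plan: [2.4, -5.15, 0, -0.09, -0.609, 0.427, 7.1, -15.4, -1.0, -0.09, -0.609, 0.427, 7.14, -15.44, -1.0, -0.09, -0.609, 0.427, 7.14, -15.44, -1.0, -0.09, -0.609, 0.427, 7.14, -15.44, -1.0, -0.09, -0.609, 0.427, 7.14, -15.44, -1.0, -0.09, -0.609, 0.427, 7.14, -15.44, -1.0, -0.09, -0.609, 0.427, 7.14, -15.44, -1.0, -0.09, -0.609, 0.427, 7.14, -15.44, -1.0, -0.09, -0.609, 0.427, 7.14, -15.44, -1.0, -0.09, -0.609, 0.427]
  grip: 40

```text
time_s: 1.35
eef_pos: [0.4416, 0.0318, 0.198]
eef_rot: [0.301, -0.034, 0.953, 0.011]
wrist_force: [0.5, 0.9, -0.0]
opening: 0.473
grasp_force: 0.0
```

```bash
python3 -c "
from h import *
print(go((.5537,-.2372,.13)))"
```

```text
(array([ 2.46, -5.37, -1.67]), array([-0.001,  0.001, -0.001]))
```

>>> move_arm:
  plan: [2.46, -5.37, -1.0, 0, 0, 0, 2.46, -5.37, -1.6, 0, 0, 0, 2.46, -5.37, -1.6, 0, 0, 0, 2.46, -5.37, -1.6, 0, 0, 0, 2.46, -5.37, -1.6, 0, 0, 0, 2.46, -5.37, -1.6, 0, 0, 0, 2.46, -5.37, -1.6, 0, 0, 0, 2.46, -5.37, -1.6, 0, 0, 0]

```text
time_s: 2.35
eef_pos: [0.564, -0.2339, 0.1182]
eef_rot: [0.3, -0.035, 0.953, 0.012]
wrist_force: [-1.3, -0.3, -0.9]
opening: 0.468
grasp_force: 0.0
```

```bash
python3 -c "
from h import *
print(go((.5537,-.2372,.072)))
a=cam('wrist');save(a,'w1.png');b=cam('scene');save(b,'s1.png')
c=cam('side');save(c,'d1.png')
cv2.imwrite('pics/m1.png',np.hstack([cv2.resize(a['pixels'][:,:,::-1],(400,300)),c['pixels'][180:480,240:540,::-1]]))"
```

```text
(array([ 0.01, -0.05, -1.24]), array([-0.001, -0.001, -0.002]))
```

View pics/m1.png

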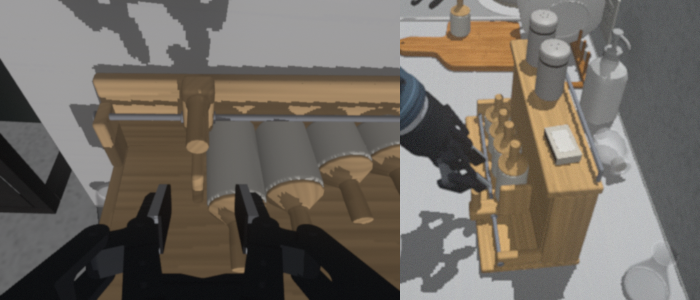

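The wrist picture shows the post centred between the fingers (197 against 203), so I descend, grip it and pull the stop open.

>>> move_arm:
  plan: [0.01, -0.04, -0.6, 0, 0, 0, 0.01, -0.05, -1.24, 0, 0, 0, 0.01, -0.05, -1.24, 0, 0, 0, 0.01, -0.05, -1.24, 0, 0, 0, 0.01, -0.05, -1.24, 0, 0, 0]

```text
time_s: 3.12
eef_pos: [0.5697, -0.2365, 0.0633]
eef_rot: [0.293, -0.031, 0.955, 0.011]
wrist_force: [-1.1, 0.6, -0.1]
opening: 0.467
grasp_force: 0.0
```

>>> move_arm:
  plan: [0, 0, 0, 0, 0, 0, 0, 0, 0, 0, 0, 0, 0, 0, 0, 0, 0, 0, 0, 0, 0, 0, 0, 0, 0, 0, 0, 0, 0, 0, 0, 0, 0, 0, 0, 0]
  grip: 5

```text
time_s: 3.88
eef_pos: [0.5694, -0.2365, 0.0628]
eef_rot: [0.293, -0.031, 0.956, 0.011]
wrist_force: [-4.1, 0.8, 6.3]
opening: 0.166
grasp_force: 58.3
```

>>> move_arm:
  plan: [0.02, -0.3, 0, 0, 0, 0, 0.04, -0.6, 0, 0, 0, 0, 0.06, -0.9, 0, 0, 0, 0, 0.08, -1.15, 0, 0, 0, 0, 0.1, -1.38, 0, 0, 0, 0, 0.1, -1.38, 0, 0, 0, 0, 0.1, -1.38, 0, 0, 0, 0]

```text
time_s: 4.75
eef_pos: [0.5737, -0.3051, 0.0628]
eef_rot: [0.287, -0.029, 0.957, 0.011]
wrist_force: [-17.6, -4.0, 0.9]
opening: 0.167
grasp_force: 59.2
```

>>> move_arm:
  plan: [0, 0, 0, 0, 0, 0, 0, 0, 0, 0, 0, 0, 0, 0, 0, 0, 0, 0, -0.3, 0, 0.5, 0, 0, 0, -0.6, 0, 1.2, 0, 0, 0, -0.6, 0, 2.2, 0, 0, 0, -0.6, 0, 2.6, 0, 0, 0, -0.6, 0, 2.6, 0, 0, 0]
  grip: 36

```text
time_s: 5.75
eef_pos: [0.5474, -0.305, 0.1964]
eef_rot: [0.29, -0.03, 0.956, 0.01]
wrist_force: [-0.6, 0.1, -0.8]
opening: 0.421
grasp_force: 0.0
```

```bash
python3 -c "
from h import *
print(ctrl.get_obs()['q'].round(3))
b=cam('scene');save(b,'s2.png')
c=cam('side');save(c,'d2.png')
A=cv2.resize(b['pixels'][265:405,305:495,::-1],(400,295),interpolation=3)
B=cv2.resize(c['pixels'][255:455,290:450,::-1],(400,500),interpolation=3)
M=np.zeros((500,800,3),np.uint8);M[:295,:400]=A;M[:,400:]=B
cv2.imwrite('pics/m2.png',cv2.convertScaleAbs(M,alpha=1.4))
for j,y in((4,.0171),): print(go(rk(0,y,.113)),go(rk(0,y,.19)))"
```

```text
[-0.951  0.088  1.904  0.636  0.92  -2.92 ]
(array([ 1.46,  3.05, -1.55]), array([-0.006, -0.026,  0.007])) (array([ 1.46,  3.05, -0.01]), array([-0.006, -0.026,  0.007]))
```

View pics/m2.png

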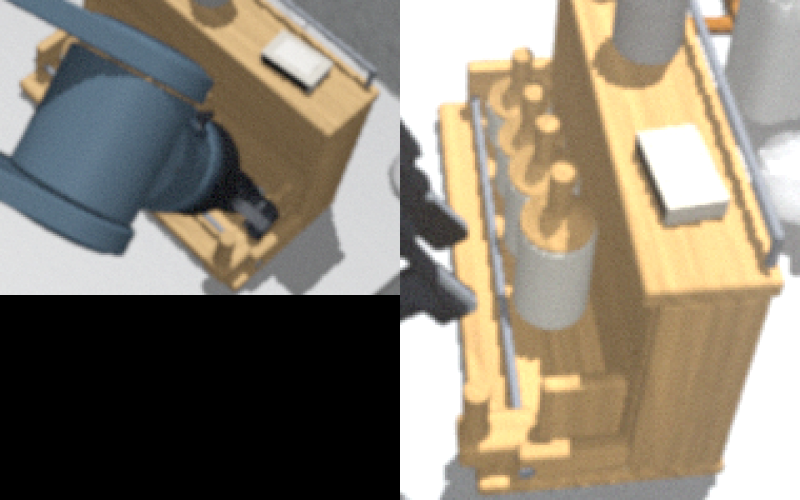

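The stop is at its open end and all four jars are upright. I'll approach jar 4's grip along the tool axis.

```bash
python3 -c "
from h import *
print(go(rk(-.035,.0171,.165)),go(rk(0,.0171,.113)))"
```

```text
(array([ 0.76,  3.  , -0.51]), array([-0.006, -0.026,  0.007])) (array([ 1.46,  3.05, -1.55]), array([-0.006, -0.026,  0.007]))
```

>>> move_arm:
  plan: [0.4, 1.2, 0, 0, 0, 0, 0.7, 2.4, -0.2, -0.006, -0.026, 0.007, 0.76, 3.0, -0.5, -0.006, -0.026, 0.007, 0.76, 3.0, -0.5, -0.006, -0.026, 0.007, 0.76, 3.0, -0.5, -0.006, -0.026, 0.007, 0.76, 3.0, -0.5, -0.006, -0.026, 0.007]
  grip: 36

```text
time_s: 6.6
eef_pos: [0.5848, -0.156, 0.1699]
eef_rot: [0.301, -0.033, 0.953, 0.009]
wrist_force: [-0.0, -0.4, -0.4]
opening: 0.423
grasp_force: 0.0
```

```bash
python3 -c "
from h import *
print(ctrl.get_obs()['q'].round(3),go(rk(0,.0171,.113)))
a=cam('wrist');save(a,'w3.png')
p=rk(0,.0171,.122); print(proj(a,p),proj(a,rk(0,-.0316,.134)))"
```

```text
[-0.669  0.018  2.05   0.642  0.699 -2.731] (array([ 0.69,  0.1 , -1.09]), array([0.002, 0.002, 0.003]))
[327.6338853  280.45013186] [224.65460638 302.48693462]
```

View pics/w3.png

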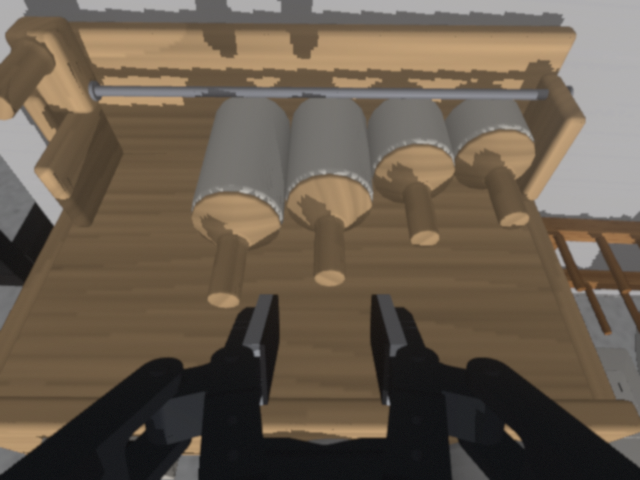

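The wrist picture shows jar 4's grip top at (329,278), where it was predicted, and midway between the fingers. I'll grip it and slide jars 4 and 5 towards -y.

>>> move_arm:
  plan: [0.2, 0.08, -0.35, 0, 0, 0, 0.45, 0.1, -0.7, 0, 0, 0, 0.69, 0.1, -1.09, 0, 0, 0, 0.69, 0.1, -1.09, 0, 0, 0, 0.69, 0.1, -1.09, 0, 0, 0]

```text
time_s: 7.28
eef_pos: [0.6191, -0.1501, 0.1158]
eef_rot: [0.302, -0.033, 0.953, 0.009]
wrist_force: [0.1, -0.1, -0.2]
opening: 0.424
grasp_force: 0.0
```

>>> move_arm:
  plan: [0, 0, 0, 0, 0, 0, 0, 0, 0, 0, 0, 0, 0, 0, 0, 0, 0, 0, 0, 0, 0, 0, 0, 0, 0, 0, 0, 0, 0, 0]
  grip: 5

```text
time_s: 7.9
eef_pos: [0.6199, -0.1502, 0.1164]
eef_rot: [0.302, -0.034, 0.953, 0.009]
wrist_force: [-0.9, -1.4, 5.8]
opening: 0.166
grasp_force: 58.7
```

```bash
python3 -c "
from h import *
s=ctrl.get_obs();print(s['eef_pos'],rel(s['eef_pos']-.019*TZ),s['wrist_force'],s['q'].round(2),(-.064*EY/.05).round(3))"
```

```text
[ 0.61990384 -0.15020526  0.11644947] [0.0008 0.018  0.114 ] [-0.91010989 -1.41127695  5.80002245] [-0.61  0.18  2.    0.73  0.57 -2.8 ] [ 0.091 -1.277 -0.   ]
```

>>> move_arm:
  plan: [0.01, -0.1, 0, 0, 0, 0, 0.02, -0.25, 0, 0, 0, 0, 0.03, -0.42, 0, 0, 0, 0, 0.04, -0.6, 0, 0, 0, 0, 0.06, -0.8, 0, 0, 0, 0, 0.07, -1.0, 0, 0, 0, 0, 0.08, -1.15, 0, 0, 0, 0, 0.09, -1.28, 0, 0, 0, 0, 0.09, -1.28, 0, 0, 0, 0, 0.09, -1.28, 0, 0, 0, 0]

```text
time_s: 9.15
eef_pos: [0.6245, -0.2116, 0.1164]
eef_rot: [0.302, -0.034, 0.953, 0.011]
wrist_force: [-0.3, 5.9, 9.4]
opening: 0.162
grasp_force: 61.7
```

>>> move_arm:
  plan: [0, 0, 0, 0, 0, 0, 0, 0, 0, 0, 0, 0, 0, 0, 0, 0, 0, 0, -0.35, -0.03, 0.5, 0, 0, 0, -0.7, -0.05, 1.0, 0, 0, 0, -1.2, -0.09, 1.7, 0, 0, 0, -1.2, -0.09, 1.7, 0, 0, 0]
  grip: 32

```text
time_s: 10.02
eef_pos: [0.5638, -0.2194, 0.2032]
eef_rot: [0.303, -0.034, 0.952, 0.007]
wrist_force: [0.0, -0.6, 0.7]
opening: 0.37
grasp_force: 0.0
```

```bash
python3 -c "
from h import *
c=cam('wrist');save(c,'w4.png');print(ctrl.get_obs()['q'].round(2))
for n,y,h in((1,.1187,.086),(2,.0692,.098),(4,-.046,.122),(5,-.096,.134)): print(n,proj(c,rk(0,y,h)).round(0))
print(go((.533,.264,.119)),go((.5,.264,.17)))"
```

```text
[-0.81 -0.01  2.01  0.64  0.83 -2.82]
1 [582. 207.]
2 [510. 222.]
4 [326. 253.]
5 [238. 270.]
(array([-0.4 ,  9.67, -1.96]), array([0.004, 0.004, 0.002])) (array([-1.06,  9.67, -0.94]), array([0.004, 0.004, 0.002]))
```

View pics/w4.png

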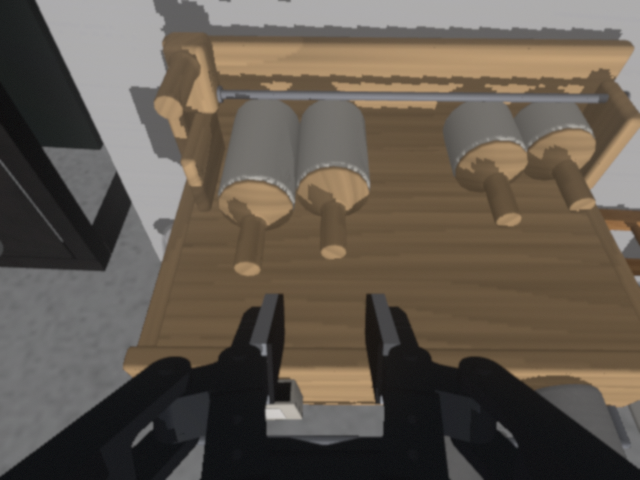

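Jars 4 and 5 stand moved (grip tops at (333,252) and (248,268)) and the gap is about 61 mm, so jar 4 sits at y≈-42 mm. Next I fetch jar 3.

>>> move_arm:
  plan: [-0.8, 1, 0.1, 0, 0, 0, -1.0, 9.67, -0.7, 0, 0, 0, -1.0, 9.67, -0.7, 0, 0, 0, -1.0, 9.67, -0.7, 0, 0, 0, -1.0, 9.67, -0.7, 0, 0, 0, -1.0, 9.67, -0.7, 0, 0, 0, -1.0, 9.67, -0.7, 0, 0, 0, -1.0, 9.67, -0.7, 0, 0, 0, -1.0, 9.67, -0.7, 0, 0, 0, -1.0, 9.67, -0.7, 0, 0, 0]
  grip: 50

```text
time_s: 11.32
eef_pos: [0.5122, 0.2682, 0.163]
eef_rot: [0.3, -0.036, 0.953, 0.01]
wrist_force: [-0.5, 0.2, -0.5]
opening: 0.587
grasp_force: 0.0
```

>>> move_arm:
  plan: [0, 0, 0, 0, 0, 0, 0, 0, 0, 0, 0, 0, 0, 0, 0, 0, 0, 0]

```text
time_s: 11.7
eef_pos: [0.5139, 0.2647, 0.1652]
eef_rot: [0.301, -0.033, 0.953, 0.009]
wrist_force: [0.2, 0.2, -1.0]
opening: 0.589
grasp_force: 0.0
```

```bash
python3 -c "
from h import *
c=cam('wrist');save(c,'w5.png');print(ctrl.get_obs()['q'].round(2))
print(proj(c,(.533,.264,.128)),go((.533,.264,.119)))
g=cv2.cvtColor(c['pixels'],cv2.COLOR_RGB2HSV)
s=cam('side');save(s,'d5.png')"
```

```text
[ 0.37 -0.02  2.1  -0.36  0.5  -1.  ]
[318.78277089 262.68850159] (array([ 0.6 ,  0.  , -1.24]), array([0.002, 0.002, 0.003]))
```

View pics/w5.png

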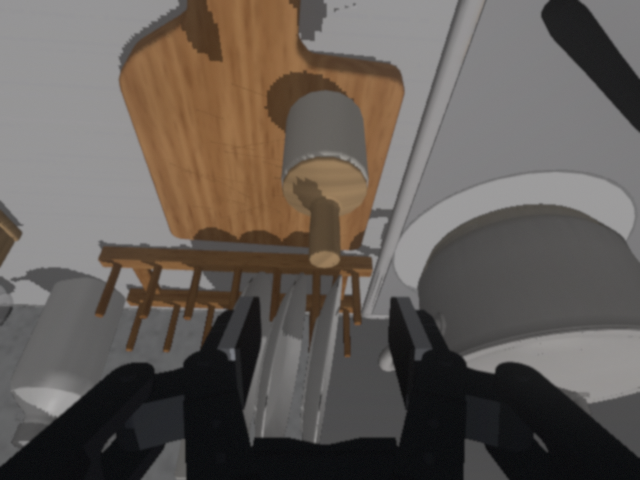

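Jar 3's grip top is at (325,259), about 3 mm further to +y than assumed. The pot on the right needs a clearance check.

```bash
python3 -c "
from h import *
S=np.load('scene0.npy',allow_pickle=True).item();T=np.load('side0.npy',allow_pickle=True).item()
for u,v in((235,178),(262,180),(210,150)): print(onz(S,u,v,.01))
for u,v in((322,165),(355,183)): print(onz(T,u,v,.01))
print(go((.531,.267,.119)))"
```

```text
[0.62188137 0.43308467 0.01      ]
[0.67492991 0.38345415 0.01      ]
[0.62748943 0.56968722 0.01      ]
[0.59890128 0.50047849 0.01      ]
[0.68435827 0.40475674 0.01      ]
(array([ 0.56,  0.06, -1.24]), array([0.002, 0.002, 0.002]))
```

>>> move_arm:
  plan: [0.15, 0.06, -0.35, 0, 0, 0, 0.35, 0.06, -0.8, 0, 0, 0, 0.56, 0.06, -1.24, 0, 0, 0, 0.56, 0.06, -1.24, 0, 0, 0, 0.56, 0.06, -1.24, 0, 0, 0]

```text
time_s: 12.42
eef_pos: [0.5418, 0.2685, 0.1038]
eef_rot: [0.302, -0.033, 0.953, 0.01]
wrist_force: [0.1, 0.7, 0.0]
opening: 0.587
grasp_force: 0.0
```

>>> move_arm:
  plan: [0, 0, 0, 0, 0, 0, 0, 0, 0, 0, 0, 0, 0, 0, 0, 0, 0, 0, 0, 0, 0, 0, 0, 0, 0, 0, 0, 0, 0, 0, 0, 0, 0, 0, 0, 0]
  grip: 5

```text
time_s: 13.18
eef_pos: [0.5424, 0.2688, 0.1043]
eef_rot: [0.302, -0.034, 0.953, 0.01]
wrist_force: [-1.6, -2.6, 5.9]
opening: 0.164
grasp_force: 58.6
```

```bash
python3 -c "
from h import *
s=ctrl.get_obs();g=s['eef_pos']-.019*TZ;print(g,s['q'].round(2),s['wrist_force'])
print(go(rk(-.11,.0136,g[2]-.018+.075)),go(rk(0,.0136,g[2]-.018+.035)),go(rk(0,.0136,g[2]-.018)))"
```

```text
[0.53150979 0.26798802 0.11983442] [ 0.35  0.16  2.07 -0.48  0.36 -0.89] [-1.58626836 -2.59856497  5.93811459]
(array([-0.65, -8.62,  1.5 ]), array([0.002, 0.004, 0.001])) (array([ 1.54, -8.47,  0.7 ]), array([0.002, 0.004, 0.001])) (array([ 1.54, -8.47,  0.  ]), array([0.002, 0.004, 0.001]))
```

>>> move_arm:
  plan: [0, 0, 0.4, 0, 0, 0, 0, 0, 0.9, 0, 0, 0, -0.1, -0.4, 1.4, 0, 0, 0, -0.2, -1.1, 1.5, 0, 0, 0, -0.3, -1.8, 1.5, 0, 0, 0, -0.4, -2.5, 1.5, 0, 0, 0, -0.5, -3.2, 1.5, 0, 0, 0, -0.6, -3.9, 1.5, 0, 0, 0, -0.65, -4.6, 1.5, 0, 0, 0, -0.65, -5.3, 1.5, 0, 0, 0]

```text
time_s: 14.42
eef_pos: [0.5081, 0.0032, 0.1773]
eef_rot: [0.301, -0.034, 0.953, 0.01]
wrist_force: [0.6, 0.3, -2.5]
opening: 0.164
grasp_force: 58.9
```

>>> move_arm:
  plan: [0, -0.7, 0, 0, 0, 0, 0, -1.4, 0, 0, 0, 0, 0, -2.1, 0, 0, 0, 0, 0, -2.7, 0, 0, 0, 0, 0, -3.1, 0, 0, 0, 0, 0, -3.3, 0, 0, 0, 0, 0, -3.3, 0, 0, 0, 0, 0, -3.3, 0, 0, 0, 0]

```text
time_s: 15.42
eef_pos: [0.5089, -0.1603, 0.1777]
eef_rot: [0.301, -0.034, 0.953, 0.01]
wrist_force: [-0.1, 0.5, -2.0]
opening: 0.166
grasp_force: 59.0
```

```bash
python3 -c "
from h import *
s=ctrl.get_obs();g=s['eef_pos']-.019*TZ;print(rel(g),s['q'].round(2),s['wrist_force'],s['opening'],s['time_s'])
h=.1020
print(go(rk(-.07,.0136,h+.05)),go(rk(0,.0136,h+.03)),go(rk(0,.0136,h)))
c=cam('wrist');d=cam('side');cv2.imwrite('pics/m6.png',np.hstack([cv2.resize(c['pixels'],(400,300)),d['pixels'][170:470,180:480]])[:,:,::-1])"
```

```text
[-0.1106  0.0158  0.1753] [-0.81 -0.16  2.2   0.66  0.8  -2.85] [-0.10024952  0.50736484 -2.02850782] 0.16563731711576785 15.425
(array([ 0.81,  0.01, -0.47]), array([0.001, 0.001, 0.   ])) (array([ 2.21,  0.11, -0.87]), array([0.001, 0.001, 0.   ])) (array([ 2.21,  0.11, -1.47]), array([0.001, 0.001, 0.   ]))
```

View pics/m6.png

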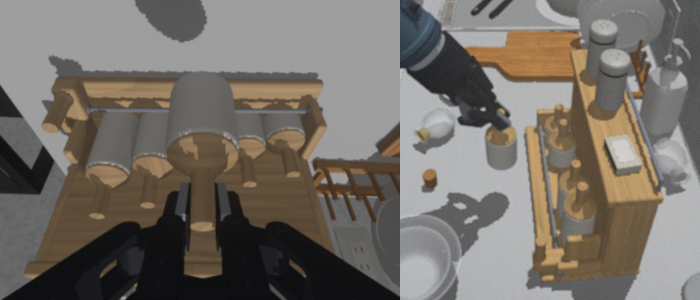

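Jar 3 hangs upright in the gripper in front of the gap. I'll move it in over the rail and lower it.

>>> move_arm:
  plan: [0.4, 0.0, -0.2, 0, 0, 0, 0.9, 0.03, -0.5, 0, 0, 0, 1.4, 0.07, -0.7, 0, 0, 0, 1.9, 0.1, -0.7, 0, 0, 0, 2.21, 0.11, -0.7, 0, 0, 0, 2.21, 0.11, -0.7, 0, 0, 0, 2.21, 0.11, -0.85, 0, 0, 0, 2.21, 0.11, -1.0, 0, 0, 0, 2.21, 0.11, -1.15, 0, 0, 0, 2.21, 0.11, -1.15, 0, 0, 0]

```text
time_s: 16.77
eef_pos: [0.6188, -0.1556, 0.1195]
eef_rot: [0.301, -0.033, 0.953, 0.01]
wrist_force: [0.0, -0.1, -2.5]
opening: 0.165
grasp_force: 59.1
```

```bash
python3 -c "
from h import *
s=ctrl.get_obs();g=s['eef_pos']-.019*TZ;print(rel(g),s['wrist_force'],s['q'].round(2))
print(go(rk(0,.0136,.1018)))"
```

```text
[-0.0006  0.0127  0.117 ] [ 0.02029131 -0.09726125 -2.49956704] [-0.62  0.18  2.    0.72  0.59 -2.79]
(array([ 0.01,  0.02, -0.3 ]), array([0.001, 0.   , 0.002]))
```

No contact at 15 mm above the floor, already past the rail top, so I'll lower and release.

>>> move_arm:
  plan: [0.01, 0.01, -0.1, 0, 0, 0, 0.01, 0.01, -0.2, 0, 0, 0, 0.01, 0.01, -0.26, 0, 0, 0, 0.01, 0.01, -0.3, 0, 0, 0, 0.01, 0.01, -0.31, 0, 0, 0, 0.01, 0.01, -0.31, 0, 0, 0]

```text
time_s: 17.52
eef_pos: [0.6202, -0.1554, 0.1052]
eef_rot: [0.301, -0.034, 0.953, 0.009]
wrist_force: [-0.0, -0.0, -2.4]
opening: 0.165
grasp_force: 59.1
```

```bash
python3 -c "
from h import *
s=ctrl.get_obs();g=s['eef_pos']-.019*TZ;print(rel(g),s['wrist_force'])"
```

```text
[0.0007 0.0128 0.1028] [-4.05523220e-02 -7.66795036e-04 -2.39159996e+00]
```

>>> move_arm:
  plan: [0, 0, -0.02, 0, 0, 0, 0, 0, -0.03, 0, 0, 0, 0, 0, -0.03, 0, 0, 0]

```text
time_s: 17.9
eef_pos: [0.6208, -0.1557, 0.1047]
eef_rot: [0.302, -0.034, 0.953, 0.009]
wrist_force: [-1.3, 0.8, 4.0]
opening: 0.167
grasp_force: 59.7
```

It is on the floor, so I release and back out along the tool axis.

>>> move_arm:
  plan: [0, 0, 0, 0, 0, 0, 0, 0, 0, 0, 0, 0, 0, 0, 0, 0, 0, 0, 0, 0, 0, 0, 0, 0, -0.2, -0.02, 0.3, 0, 0, 0, -0.6, -0.04, 0.9, 0, 0, 0, -1.2, -0.08, 1.6, 0, 0, 0, -1.8, -0.1, 1.9, 0, 0, 0, -1.8, -0.1, 1.9, 0, 0, 0, -1.8, -0.1, 1.9, 0, 0, 0]
  grip: 32

```text
time_s: 19.15
eef_pos: [0.5303, -0.1605, 0.1986]
eef_rot: [0.301, -0.033, 0.953, 0.009]
wrist_force: [-0.8, 0.7, 0.5]
opening: 0.374
grasp_force: 0.0
```

```bash
python3 -c "
from h import *
s=ctrl.get_obs();print(s['wrist_force'],s['eef_pos'])
c=cam('wrist');d=cam('side');cv2.imwrite('pics/m7.png',np.hstack([cv2.resize(c['pixels'],(400,300)),d['pixels'][220:470,240:460][:,:].repeat(1,0) if 0 else cv2.resize(d['pixels'][240:465,260:460],(266,300))])[:,:,::-1])
print(go(rk(-.0605,-.1335,.054)),go(rk(-.0805,-.1335,.12)))"
```

```text
[-0.79253806  0.70187266  0.51309213] [ 0.53029147 -0.16054888  0.19863489]
(array([ 0.78, -2.91, -2.83]), array([0.001, 0.001, 0.001])) (array([ 0.38, -2.94, -1.51]), array([0.001, 0.001, 0.001]))
```

View pics/m7.png

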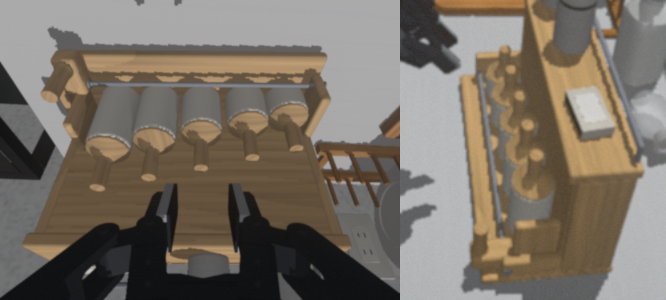

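All five stand in order. Now back to the post.

>>> move_arm:
  plan: [0.0, -1.0, 0, 0, 0, 0, 0.2, -2.0, -0.3, 0, 0, 0, 0.38, -2.94, -1.0, 0, 0, 0, 0.38, -2.94, -1.5, 0, 0, 0, 0.38, -2.94, -1.5, 0, 0, 0, 0.38, -2.94, -1.5, 0, 0, 0]
  grip: 42

```text
time_s: 20.0
eef_pos: [0.5496, -0.3069, 0.1239]
eef_rot: [0.301, -0.034, 0.953, 0.01]
wrist_force: [0.0, -0.7, 1.2]
opening: 0.494
grasp_force: 0.0
```

```bash
python3 -c "
from h import *
s=ctrl.get_obs();print(s['q'].round(2))
c=cam('wrist');print(proj(c,rk(-.0605,-.1335,.07)))
print(go(rk(-.0605,-.1335,.06)))
cv2.imwrite('pics/w8.png',cv2.resize(c['pixels'],(400,300))[:,:,::-1])"
```

```text
[-0.96  0.21  1.95  0.76  0.79 -3.1 ]
[322.1827646  253.54999819]
(array([ 0.39,  0.03, -1.24]), array([0.003, 0.003, 0.   ]))
```

View pics/w8.png

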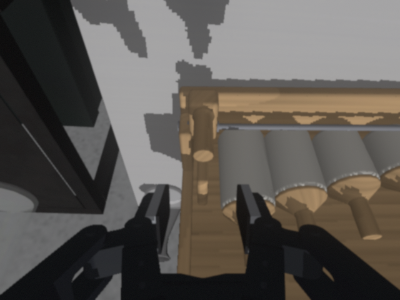

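The post top is at (325,250) in full-size pixels, as predicted. Joint 6 is near its limit, so I'll turn the tool slightly about z while descending.

>>> move_arm:
  plan: [0.1, 0.0, -0.1, 0, 0, -0.15, 0.25, 0.0, -0.6, 0, 0, -0.15, 0.36, 0.0, -1.24, 0, 0, -0.15, 0.36, 0.0, -1.24, 0, 0, -0.15, 0.36, 0.0, -1.24, 0, 0, -0.15, 0.36, 0.0, -1.24, 0, 0, -0.15]

```text
time_s: 20.8
eef_pos: [0.5678, -0.3083, 0.0638]
eef_rot: [0.302, 0.038, 0.952, -0.014]
wrist_force: [-0.1, -0.2, -0.1]
opening: 0.489
grasp_force: 0.0
```

>>> move_arm:
  plan: [0, 0, 0, 0, 0, 0, 0, 0, 0, 0, 0, 0, 0, 0, 0, 0, 0, 0, 0, 0, 0, 0, 0, 0, 0, 0, 0, 0, 0, 0, 0, 0, 0, 0, 0, 0]
  grip: 5

```text
time_s: 21.55
eef_pos: [0.5674, -0.3078, 0.0628]
eef_rot: [0.302, 0.038, 0.953, -0.013]
wrist_force: [-4.7, 1.3, 7.9]
opening: 0.168
grasp_force: 58.3
```

```bash
python3 -c "
from h import *
s=ctrl.get_obs();print(s['q'].round(2),s['wrist_force'],rel(s['eef_pos']))"
```

```text
[-0.9   0.32  1.97  0.87  0.58 -3.07] [-4.74667346  1.30092347  7.88483433] [-0.0519 -0.1355  0.0448]
```

>>> move_arm:
  plan: [0, 0.05, 0, 0, 0, 0, -0.01, 0.12, 0, 0, 0, 0, -0.01, 0.19, 0, 0, 0, 0, -0.02, 0.26, 0, 0, 0, 0, -0.02, 0.32, 0, 0, 0, 0, -0.03, 0.38, 0, 0, 0, 0, -0.03, 0.38, 0, 0, 0, 0]

```text
time_s: 22.42
eef_pos: [0.5663, -0.29, 0.0629]
eef_rot: [0.302, 0.038, 0.952, -0.015]
wrist_force: [-1.7, -4.4, 3.3]
opening: 0.168
grasp_force: 58.7
```

>>> move_arm:
  plan: [0, 0.02, 0, 0, 0, 0, 0, 0.04, 0, 0, 0, 0, 0, 0.04, 0, 0, 0, 0]

```text
time_s: 22.8
eef_pos: [0.5662, -0.2885, 0.0629]
eef_rot: [0.302, 0.039, 0.952, -0.015]
wrist_force: [-2.1, -7.3, 3.1]
opening: 0.167
grasp_force: 58.7
```

>>> move_arm:
  plan: [0, 0.02, 0, 0, 0, 0, 0, 0.04, 0, 0, 0, 0, 0, 0.04, 0, 0, 0, 0]

```text
time_s: 23.18
eef_pos: [0.5661, -0.2867, 0.0629]
eef_rot: [0.302, 0.039, 0.952, -0.015]
wrist_force: [-3.1, -7.6, 4.3]
opening: 0.162
grasp_force: 58.9
```

>>> move_arm:
  plan: [0, 0.02, 0, 0, 0, 0, 0, 0.03, 0, 0, 0, 0, 0, 0.03, 0, 0, 0, 0]

```text
time_s: 23.55
eef_pos: [0.566, -0.2854, 0.0629]
eef_rot: [0.302, 0.039, 0.952, -0.015]
wrist_force: [-2.2, -7.3, 3.9]
opening: 0.167
grasp_force: 58.9
```

>>> move_arm:
  plan: [0, 0.02, 0, 0, 0, 0, 0, 0.03, 0, 0, 0, 0, 0, 0.03, 0, 0, 0, 0]

```text
time_s: 23.92
eef_pos: [0.566, -0.2844, 0.0629]
eef_rot: [0.302, 0.039, 0.952, -0.016]
wrist_force: [-2.5, -9.0, 2.6]
opening: 0.168
grasp_force: 58.9
```

```bash
python3 -c "
from h import *
d=cam('side');b=cam('scene');save(d,'d9.png')
A=cv2.resize(d['pixels'][240:465,260:460],(533,600),interpolation=3);cv2.imwrite('pics/m9.png',cv2.convertScaleAbs(A[:,:,::-1],alpha=1.4))"
```

```text
(no output)
```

I've now viewed 13 pictures, which is over the limit of 10. I won't view any more and will go on force and numeric measurements only.

>>> move_arm:
  plan: [0, 0.02, 0, 0, 0, 0, 0, 0.04, 0, 0, 0, 0, 0, 0.04, 0, 0, 0, 0]

```text
time_s: 24.4
eef_pos: [0.5659, -0.2839, 0.0629]
eef_rot: [0.302, 0.04, 0.952, -0.017]
wrist_force: [-0.7, -14.1, -0.7]
opening: 0.166
grasp_force: 58.5
```

>>> move_arm:
  plan: [0, 0.02, 0, 0, 0, 0, 0, 0.04, 0, 0, 0, 0, 0, 0.04, 0, 0, 0, 0]

```text
time_s: 24.78
eef_pos: [0.5659, -0.2835, 0.063]
eef_rot: [0.302, 0.04, 0.952, -0.019]
wrist_force: [0.9, -18.7, -7.0]
opening: 0.167
grasp_force: 58.5
```

The force rises with the stop stalled, so the row is closed. I'll unload a little, release and withdraw.

>>> move_arm:
  plan: [0, -0.03, 0, 0, 0, 0, 0, -0.06, 0, 0, 0, 0, 0, -0.06, 0, 0, 0, 0]

```text
time_s: 25.15
eef_pos: [0.5659, -0.2837, 0.0629]
eef_rot: [0.302, 0.039, 0.952, -0.016]
wrist_force: [-3.6, -10.1, 2.8]
opening: 0.164
grasp_force: 59.6
```

>>> move_arm:
  plan: [0, -0.06, 0, 0, 0, 0, 0, -0.06, 0, 0, 0, 0, 0, -0.06, 0, 0, 0, 0, 0, -0.06, 0, 0, 0, 0, -0.3, -0.06, 0.5, 0, 0, 0, -0.6, -0.06, 1.2, 0, 0, 0, -1.5, -0.06, 2.2, 0, 0, 0, -2.5, 1, 2.8, 0, 0, 0, -3, 3, 2.8, 0, 0, 0, -3, 4, 2.8, 0, 0, 0]
  grip: 40

```text
time_s: 26.4
eef_pos: [0.4219, -0.1217, 0.2002]
eef_rot: [0.302, 0.039, 0.953, -0.014]
wrist_force: [0.8, 1.3, 0.5]
opening: 0.474
grasp_force: 0.0
```

>>> move_arm:
  plan: [-0.5, 2, 0, 0, 0, 0, -0.7, 4, 0, 0, 0, 0, -0.7, 5, 0, 0, 0, 0, -0.7, 6, 0, 0, 0, 0, -0.7, 6, 0, 0, 0, 0, -0.7, 6, 0, 0, 0, 0, -0.7, 6, 0, 0, 0, 0, -0.7, 6, 0, 0, 0, 0]

```text
time_s: 27.4
eef_pos: [0.387, 0.1789, 0.1996]
eef_rot: [0.301, 0.036, 0.953, -0.013]
wrist_force: [-0.0, 0.8, 0.1]
opening: 0.467
grasp_force: 0.0
```

```bash
cat > m.py <<'E'
from h import *
from scipy.ndimage import gaussian_filter
S=cam('scene');T=cam('side')
S0=np.load('scene0.npy',allow_pickle=True).item();T0=np.load('side0.npy',allow_pickle=True).item()
# NCC of initial top patches (jar1, jar5, post) near predicted pixels
def find(c,c0,p0,p1,w=6,s=9):
    a=np.ascontiguousarray(c0['pixels'][:,:,::-1]);b=np.ascontiguousarray(c['pixels'][:,:,::-1])
    u0,v0=np.round(proj(c0,p0)).astype(int);u1,v1=np.round(proj(c,p1)).astype(int)
    t=a[v0-w:v0+w+1,u0-w:u0+w+1];r=b[v1-w-s:v1+w+s+1,u1-w-s:u1+w+s+1]
    m=cv2.matchTemplate(r,t,cv2.TM_CCOEFF_NORMED);_,q,_,l=cv2.minMaxLoc(m)
    return np.array([u1-s+l[0]-u0,v1-s+l[1]-v0])+proj(c0,p0),q
L={'1':((.6012,-.0506,.104),rk(0,.119,.086)),'2':((.604,-.1,.116),rk(0,.069,.098)),'4':((.608,-.152,.140),rk(0,-.031,.122)),'5':((.612,-.2005,.152),rk(0,-.081,.134)),'post':((.5537,-.2372,.088),rk(-.0605,-.111,.07)),'3':((.533,.266,.128),rk(0,.019,.110))}
for k,(p0,p1) in L.items():
    a,qa=find(S,S0,p0,p1);b,qb=find(T,T0,p0,p1)
    print(k,rel(onz(S,*a,p1[2])),rel(onz(T,*b,p1[2])),round(qa,2),round(qb,2))
s=ctrl.get_obs();print(s['eef_pos'],s['wrist_force'],s['time_s'])
E
python3 m.py
```

```text
1 [1.000e-04 1.187e-01 8.600e-02] [1.000e-04 1.187e-01 8.600e-02] 0.99 0.99
2 [-0.0006  0.0692  0.098 ] [-0.0006  0.0692  0.098 ] 0.96 0.96
4 [ 0.0021 -0.0299  0.122 ] [ 0.0014 -0.0303  0.122 ] 0.95 0.92
5 [ 0.0008 -0.0781  0.134 ] [ 0.0008 -0.0795  0.134 ] 0.95 0.89
post [-0.0611 -0.1073  0.07  ] [-0.061  -0.1101  0.07  ] 0.92 0.95
3 [-0.0082  0.0111  0.11  ] [-0.0028  0.0133  0.11  ] 0.27 0.42
[0.38756167 0.17730598 0.1997569 ] [-0.66339491  0.55827165 -0.32139601] 27.5
```

The jars are evenly about 50 mm apart, jar 1 is unmoved at the cheek, and the stop is at about 0.05 m.

```bash
python3 -c "
from bench import ctrl
print(ctrl.hand_in())"
```

```text
the job is handed in; nothing more can be done
None
```

The job is handed in: jar 3 is back between jars 2 and 4, the five stand closed up in height order with the stop at about 0.05 m (jar 3's final position inferred from its neighbours, no verdict returned), and I viewed 13 pictures against the limit of 10.

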